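# Tap down the fixture clamps in order

### The job

Settle the iron's sole in its test fixture: three clamp straps around it still stand raised. With the fingertips, press each one gently down until it lies flat on the sole: first the one at the pointed end, then the one at the blunt end, last the raised one on the long side. Only touch the straps, do not pinch or lift them, and leave the loose things lying around as they are.

Things in the scene. Friction and masses are not known exactly. Their poses are not given: they have to be found in the camera images.
- fixture: aluminium fixture plate, 380 x 270 x 20 mm, lying on the table at any yaw; origin at the centre of its underside, x along its length, towards the sole's pointed end. It does not move. Near each corner stands a levelling screw with a 32 mm steel head, top 46 mm above the table.
- sole_middle (a point): the work: a travel iron's sole fixed on the plate, a boat-shaped steel slab 190 mm long, 112 mm wide, its top 30 mm above the table, with a black cover set in 24 mm or more from its edge. This point: middle of the sole, on top of the cover, 46 mm above the table; x axis towards the pointed end, z up.
- clamp_point_toe (a point): where to press the steel strap at the pointed end of the sole: upper face, 14 mm short of the free end. x axis from hinge to free end, z out of the face. Strap 26 mm wide, 6 thick, 4 mm rubber under the free end; hinge 66 mm behind this point, 37 mm above the table; flat, this point is 40 mm above the table. A screw stands 38 mm behind it, head 11 mm across, top 62 mm above the table.
- clamp_point_strap (a joint): lift angle of the strap at the pointed end of the sole, rad: 0 flat, its rubber facing on the sole (a soft stop, about 2.5 N more per mm pressed), 0.3 to 0.42 at the start, at most 0.6. No spring: hinge friction keeps it where it is left; about 4 N at the pressing place moves it, the springy strap giving 1.5 mm.
- clamp_heel_toe (a point): where to press the steel strap at the blunt end of the sole: upper face, 14 mm short of the free end. x axis from hinge to free end, z out of the face. Strap 26 mm wide, 6 thick, 4 mm rubber under the free end; hinge 66 mm behind this point, 37 mm above the table; flat, this point is 40 mm above the table. A screw stands 38 mm behind it, head 11 mm across, top 62 mm above the table.
- clamp_heel_strap (a joint): lift angle of the strap at the blunt end of the sole, rad: 0 flat, its rubber facing on the sole (a soft stop, about 2.5 N more per mm pressed), 0.3 to 0.42 at the start, at most 0.6. No spring: hinge friction keeps it where it is left; about 4 N at the pressing place moves it, the springy strap giving 1.5 mm.
- clamp_side_toe (a point): where to press the steel strap on the long side (the other long side's clamp is flat and tight already): upper face, 14 mm short of the free end. x axis from hinge to free end, z out of the face. Strap 26 mm wide, 6 thick, 4 mm rubber under the free end; hinge 66 mm behind this point, 37 mm above the table; flat, this point is 40 mm above the table. A screw stands 38 mm behind it, head 11 mm across, top 62 mm above the table.
- clamp_side_strap (a joint): lift angle of the strap on the long side, rad: 0 flat, its rubber facing on the sole (a soft stop, about 2.5 N more per mm pressed), 0.3 to 0.42 at the start, at most 0.6. No spring: hinge friction keeps it where it is left; about 4 N at the pressing place moves it, the springy strap giving 1.5 mm.
- thumb_nut: round steel thumb nut, 24 mm across and 20 mm tall, loose on the fixture plate; to be left alone. Origin at its underside.
- spare_pad: spare pad, a red block 40 x 26 x 14 mm, loose on the fixture plate; to be left alone. Origin at its underside.
- hex_bolt: bolt standing on its head, 20 mm across and 38 mm tall, loose on the fixture plate; to be left alone. Origin at its underside.
- wrench: wrench lying on the table; to be left alone.
- screwdriver: screwdriver lying on the table; to be left alone.
- spare_strap: spare steel clamp strap lying flat on the table, 92 x 26 x 10 mm; to be left alone. Origin at its underside.
- grease_jar: jar, 60 mm across and 60 mm tall, on the table; to be left alone. Origin at its underside.
- weight: brass weight, a cylinder 50 mm across and 40 mm tall, on the table; to be left alone. Origin at its underside.

How it is judged:
On the way, in this order (a step that is already met when the one before it is completed fails the run):
1. the clamp at the pointed end is flat (value of joint clamp_point_strap below 0.08 rad), for 0.1 s.
2. the clamp at the blunt end is flat (value of joint clamp_heel_strap below 0.08 rad), for 0.1 s.
3. the raised clamp on the long side is flat (value of joint clamp_side_strap below 0.08 rad), for 0.1 s.
At the end, for the whole second after the job is handed in: All three straps lie flat on the sole (lift angle under 0.08 rad, about 5 mm at the pressing place) and at rest, and every loose thing is within 15 mm of where it was (value of joint each of clamp_point_strap, clamp_heel_strap, clamp_side_strap below 0.08 rad and velocity of joint clamp_point_strap between -0.05 and 0.05 rad/s and velocity of joint clamp_heel_strap between -0.05 and 0.05 rad/s and velocity of joint clamp_side_strap between -0.05 and 0.05 rad/s and distance of each of thumb_nut, spare_pad, hex_bolt, wrench, screwdriver, spare_strap, grease_jar, weight from where it was at the start of the episode below 0.015 m); the robot touches nothing.
It fails at once if the heel clamp is pressed before the point clamp is down (distance of clamp_heel_toe from where it was at the start of the episode above 0.006 m and not (value of joint clamp_point_strap below 0.08 rad)).
It fails at once if the side clamp is pressed before the point and heel clamps are down (distance of clamp_side_toe from where it was at the start of the episode above 0.006 m and (not (value of joint clamp_point_strap below 0.08 rad) or not (value of joint clamp_heel_strap below 0.08 rad))).
It fails at once if a clamp strap is pressed or squeezed hard (over 20 N) (contact force between any of the arm, the fingers and clamp_point_strap above 20 N or contact force between any of the arm, the fingers and clamp_heel_strap above 20 N or contact force between any of the arm, the fingers and clamp_side_strap above 20 N).
It fails at once if a clamp strap is lifted (value of joint any of clamp_point_strap, clamp_heel_strap, clamp_side_strap above 0.48 rad).
It fails at once if a loose thing is moved (over 15 mm) or lifted (distance of any of thumb_nut, spare_pad, hex_bolt, wrench, screwdriver, spare_strap, grease_jar, weight from where it was at the start of the episode above 0.015 m).
It also fails if it takes over 54 s, if anything falls off the work surface, if the arm or the gripper's body presses on something with over 40 N, if the wrist force passes 120 N, or if a joint passes its speed limit or range.

### The arm

A 6-joint arm with a two-finger parallel gripper is mounted at the origin on the work surface. World frame = base frame: x ahead of the robot, y to its left, z up, the work surface at z = 0. Lengths are in m, angles in rad, forces in N, time in s.
With the tool pointing down it reaches from about 0.275 to 0.725 m from the base axis. Payload 15.9 kg.
Tool frame: the origin (TCP) lies at the very end of the fingers, on their centre line; the grasp point (between the pads) lies 19 mm behind it; z points along the fingers, y is the line along which they close (so a half turn about z gives the same grasp; the last joint's range is limited). The gripper opens to 85 mm and grips with 20 to 120 N. Pads are 22 mm wide; open, the fingers measure 114 mm over their backs; the gripper's body (76 mm by 85 mm) begins 54 mm behind the grasp point. The pads swing forward as they close: fully open they stand 13 mm farther back than shut.
Start: joints at [-1.256, 0.213, -0.034, 1.323, 0, 1.571], TCP at [0.155, -0.475, 0.231] pointing down, gripper open.
Joint ranges: [-2.98, 2.98], [-0.74, 1.72], [-1.14, 1.35], [-2.1, 2.04], [-1.57, 1.44], [-3.14, 3.14]. Speed limits (rad/s): [1.89, 1.89, 2.39, 2.57, 3.14, 3.14].

### API

Orientations are given as a unit quaternion [x, y, z, w].
In Python, from cell import manip gives the robot as it stands. The module is installed in compiled form; this text tells all that it offers.
- The arm moves only by the shell command python3 -m inch 'ROWS' [OPENING] [FORCE]. ROWS is JSON, a list of rows, each a list of 6 numbers: the shift along the tool's x, y, z in mm, then the turn, a rotation vector about the tool's x, y, z in rad. A call has 1 to 12 rows; each row is the pose to reach, as a shift and turn from the pose commanded when the call began, along the tool's axes at that moment; what a row does not reach only later rows make up. A row lasts 1/8 s, in which the tool goes at most 62.5 mm and 10.7 degrees, less where a joint would pass 70% of its speed; a pose out of reach is approached as far as the arm can. A call with a gripper value outside its range is refused whole. OPENING is the finger opening in mm, from 0 to 85.4, set as the call begins (- or left out, the last holds). The fingers move at their own pace and stop on an object; FORCE is the grip in N (left out, the last holds). Time passes only in rows, so rows that repeat a pose let the fingers close. It gives the time, the measured TCP pose, the force, the opening and the grip force at its end, in the units of the state.
- manip.get_state(): the state, without advancing time (a new reading comes with each control period).
- manip.read_camera(name): name is "scene" or "top" or "wrist"; returns a dict with "color" (384x512x3 uint8, blue, green, red), "range_z" (384x512 float32, m along the optical axis (not along the pixel's ray), 0 where there is no reading), "fovy" (degrees; the focal length in pixels is half the picture's height over the tangent of half this angle, whatever the lens; pixels are square), "cx", "cy" (the principal point, pixels), "eye" and "rotation" of the camera in the world; the wrist camera has in their place "mount" (4x4, takes a point from camera to tool coordinates, whose origin is the TCP and whose axes are the flange's). Camera axes: x right, y down, z forward; pixel columns grow to the right and rows downward; lengths in m; the calibration is good to about 2 mm. A picture is of the moment at which its call begins: read the wrist's pose just before it.
- manip.sign_off(): hands the job in; it is judged then, once.
The state is a dict: "t": time; "qpos": joint angles; "joint_velocities": joint speeds; "effort": joint torques, N m; "tcp_pos": TCP position; "eef_rot": TCP orientation; "force": force on the tool from outside, world axes, zero at the start; "wrist_torque": the same for the moment, N m; "finger_gap": finger opening in m; "grip_force": force on a finger pad.
Only numpy, scipy, OpenCV 4.12 (cv2) and the standard library are available. Lean on these libraries where they do the work, as an engineer would, in place of code of your own. Each camera call takes 0.05 s, during which the arm holds its last target. There are 200 camera calls.

## Working session

There is one attempt and no reset: what is moved stays moved. The work goes in short steps, Python scripts to look and compute and a shell command to move; the robot and the scene stay as the last step left them, time stands still between calls to the robot, and variables do not carry over. Pictures are saved under pics/ and viewed, at most 10 in all, crops included, and the job is handed in when it is done.

```bash
mkdir -p pics
cat > h.py <<'E'
import numpy as np, cv2
from cell import manip
from scipy.spatial.transform import Rotation as R
def cam(n):
    s=manip.get_state(); d=manip.read_camera(n)
    if n=="wrist":
        T=np.eye(4);T[:3,:3]=R.from_quat(s["eef_rot"]).as_matrix();T[:3,3]=s["tcp_pos"]
        M=T@np.array(d["mount"]); d["eye"]=M[:3,3]; d["rotation"]=M[:3,:3]
    d["eye"]=np.array(d["eye"]);d["rotation"]=np.array(d["rotation"])
    d["f"]=192/np.tan(np.radians(d["fovy"])/2)
    return d
def ray(d,u,v): return d["rotation"]@np.array([(u-d["cx"])/d["f"],(v-d["cy"])/d["f"],1])
def plane(d,u,v,z):
    r=ray(d,u,v); return d["eye"]+r*(z-d["eye"][2])/r[2]
def dep(d,u,v):
    w=d["range_z"][int(v)-1:int(v)+2,int(u)-1:int(u)+2]; w=w[w>0]
    return d["eye"]+ray(d,u,v)*np.median(w)
def cloud(d):
    v,u=np.mgrid[:384,:512]; z=d["range_z"]
    p=np.stack([(u-d["cx"])/d["f"]*z,(v-d["cy"])/d["f"]*z,z],-1)
    return p@d["rotation"].T+d["eye"]
E
python3 - <<'E'
from h import *
import pickle
s=manip.get_state();print(s["t"],s["tcp_pos"],s["eef_rot"],s["finger_gap"],s["force"])
for n in("scene","top"):
    d=cam(n);pickle.dump(d,open(n+".pkl","wb"));print(n,d["eye"],d["rotation"].round(2).tolist(),d["f"])
    cv2.imwrite(f"pics/{n}.png",cv2.resize(d["color"],(800,600),interpolation=cv2.INTER_CUBIC))
E
```

```text
0.0 [ 0.15470071 -0.4751011   0.23083531] [ 9.87639359e-01  1.56742452e-01 -8.72756727e-05 -5.41074112e-04] 0.08522151651952178 [ 0.0620438  -0.15169451 -0.01605426]
scene [ 0.89601193 -0.51345251  0.86578062] [0.91, 0.27, -0.1, -0.31] 404.03131925803217
top [0.368577   0.01473454 1.33188881] [-0.7, 0.71, -0.05, 0.04] 410.52250939208017
```

```bash
sed -i 's/d\["eye"\]=np.array(d\["eye"\]);d\["rotation"\]=np.array(d\["rotation"\])/d["eye"]=np.array(d["eye"]);q=np.array(d["rotation"]);d["rotation"]=R.from_quat(q).as_matrix() if q.size==4 else q/' h.py
python3 - <<'E'
import pickle,cv2,h
for n in("scene","top"):
    d=pickle.load(open(n+".pkl","rb"));d["rotation"]=h.R.from_quat(d["rotation"]).as_matrix();pickle.dump(d,open(n+".pkl","wb"))
    print(h.plane(d,256,192,0),h.dep(d,256,192))
E
```

```text
[0.50885346 0.03196412 0.        ] [0.51761305 0.01962389 0.01958858]
[0.53886547 0.00879336 0.        ] [0.53648398 0.00887645 0.01862646]
```

View pics/top.png

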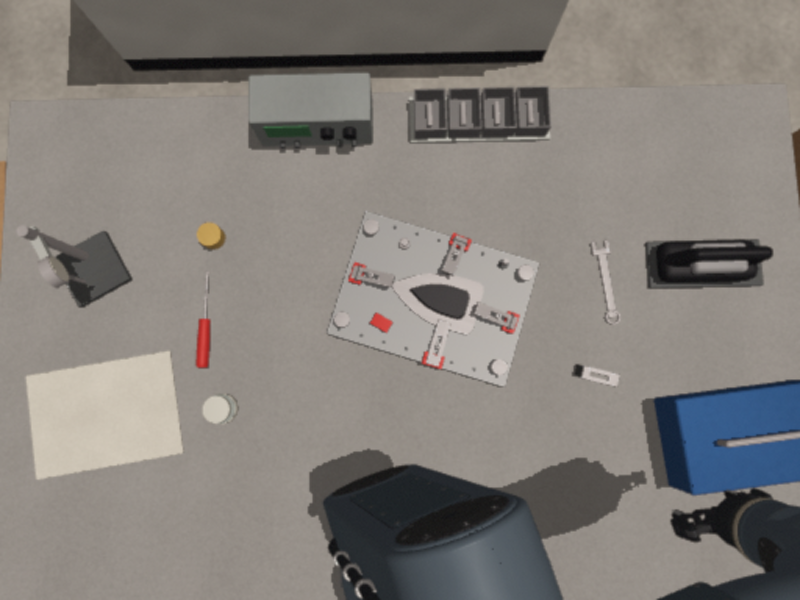

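View pics/scene.png

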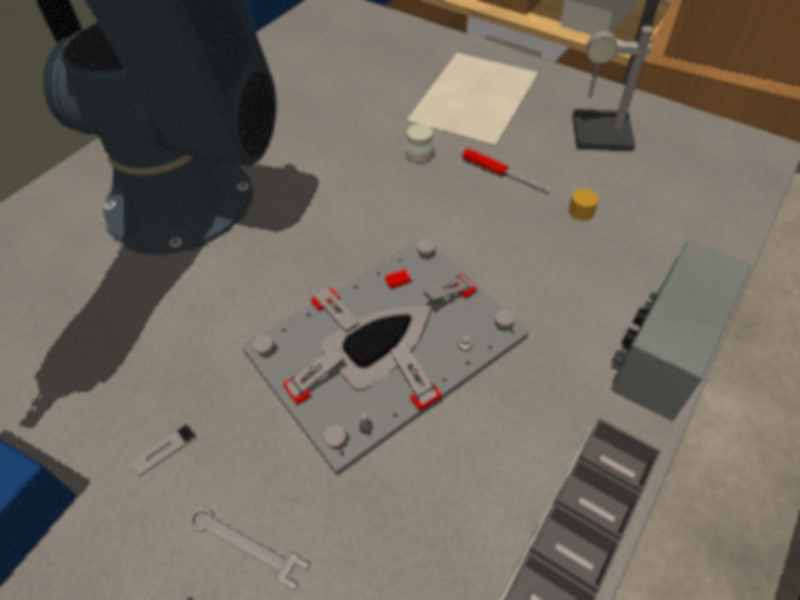

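The top view shows the sole's point towards the left (395,285), with the point clamp's hinge at (357,275) and the heel clamp's at (513,322). The side clamps are hinged at (459,242) and (433,360). Next I measure heights to see which side strap is raised.

Run:
```python
import pickle
from h import *
d=pickle.load(open("top.pkl","rb"));sc=pickle.load(open("scene.pkl","rb"))
c=[plane(d,.64*u,.64*v,.02)[:2] for u,v in((365,212),(538,262),(505,386),(329,334))]
print(np.round(c,3)); o=np.mean(c,0); ax=(c[0]+c[3]-c[1]-c[2])/2; yaw=np.arctan2(ax[1],ax[0]);print(o,np.linalg.norm(ax),yaw)
B=np.array([[np.cos(yaw),-np.sin(yaw)],[np.sin(yaw),np.cos(yaw)]])
P=np.concatenate([cloud(x)[(x["range_z"]>0)] for x in(d,sc)])
C=np.concatenate([x["color"][(x["range_z"]>0)] for x in(d,sc)]).astype(int)
L=P.copy();L[:,:2]=(P[:,:2]-o)@B
m=(abs(L[:,0])<.2)&(abs(L[:,1])<.145);L=L[m];C=C[m]
red=(C[:,2]>150)&(C[:,1]<60)
for n,s in dict(point=L[:,0]>.1,heel=L[:,0]<-.1,yp=L[:,1]>.08,ym=L[:,1]<-.08).items():
    if n in("yp","ym"): s=s&(abs(L[:,0])<.06)
    q=L[s&red&(L[:,2]>.02)]; print(n,len(q),q.mean(0).round(3),np.median(q,0).round(3))
for n,(a,sg,c0) in dict(point=(0,1,0),heel=(0,-1,0),yp=(1,1,0),ym=(1,-1,0)).items():
    print(n,[ (round(t*1000),round(1000*np.median(k[:,2])) if len(k) else 0, round(1000*np.percentile(k[:,2],90)) if len(k) else 0) for t in np.arange(.04,.18,.01) for k in [L[(abs(sg*L[:,a]-t)<.005)&(abs(L[:,1-a]-c0)<(.012 if a==0 else .03))&(L[:,2]>.034)]]])
```

```text
[[ 0.724  0.078]
 [ 0.609 -0.28 ]
 [ 0.355 -0.2  ]
 [ 0.47   0.156]]
[ 0.53954423 -0.06152207] 0.37469595065958466 1.2591650334682716
point 37 [0.131 0.038 0.034] [0.108 0.067 0.034]
heel 30 [-0.164 -0.009  0.034] [-0.165 -0.012  0.034]
yp 19 [-0.048  0.121  0.034] [-0.047  0.12   0.034]
ym 35 [-0.025 -0.129  0.034] [-0.033 -0.13   0.034]
point [(40, 46, 48), (50, 44, 47), (60, 34, 35), (70, 35, 37), (80, 35, 36), (90, 65, 68), (100, 66, 69), (110, 62, 65), (120, 59, 61), (130, 55, 62), (140, 53, 64), (150, 45, 49), (160, 41, 44), (170, 39, 41)]
heel [(40, 46, 49), (50, 46, 49), (60, 46, 48), (70, 39, 43), (80, 61, 65), (90, 61, 65), (100, 59, 62), (110, 55, 58), (120, 52, 55), (130, 49, 63), (140, 47, 51), (150, 42, 46), (160, 40, 43), (170, 37, 41)]
yp [(40, 38, 42), (50, 41, 42), (60, 40, 43), (70, 40, 42), (80, 40, 43), (90, 41, 46), (100, 41, 45), (110, 39, 41), (120, 40, 42), (130, 39, 41), (140, 35, 37), (150, 0, 0), (160, 0, 0), (170, 0, 0)]
ym [(40, 35, 37), (50, 67, 70), (60, 65, 68), (70, 61, 63), (80, 57, 60), (90, 54, 61), (100, 50, 63), (110, 45, 48), (120, 41, 44), (130, 38, 41), (140, 35, 37), (150, 0, 0), (160, 0, 0), (170, 0, 0)]
```

The raised side strap is on fixture −y, the far side from the robot. Shutting the gripper and moving above the fixture for a closer look.

```bash
python3 -m inch '[[60,-33,-20,0,0,-0.1],[110,-61,-40,0,0,-0.25],[165,-92,-60,0,0,-0.4],[220,-122,-70,0,0,-0.55],[275,-153,-70,0,0,-0.7],[330,-183,-70,0,0,-0.85],[385,-214,-70,0,0,-0.945],[440,-244,-70,0,0,-0.945],[480,-266,-70,0,0,-0.945],[495,-275,-70,0,0,-0.945],[495,-275,-70,0,0,-0.945],[495,-275,-70,0,0,-0.945]]' 0 20
python3 - <<'E'
from h import *
import pickle
d=cam("wrist");pickle.dump(d,open("w1.pkl","wb"));print(d["eye"],d["rotation"].round(2).tolist(),d["f"])
cv2.imwrite("pics/w1.png",cv2.resize(d["color"],(800,600)))
E
```

```text
t: 1.6
tcp_pos: [0.5397, -0.0616, 0.3014]
eef_rot: [0.808, 0.589, -0.0, 0.0]
force: [-0.3, -0.6, -0.2]
finger_gap: -0.0001
grip_force: 0.0
[0.563888   0.01414886 0.44361038] [[0.95, -0.29, -0.1], [-0.31, -0.9, -0.3], [-0.0, 0.31, -0.95]] 272.0173292385402
```

View pics/w1.png

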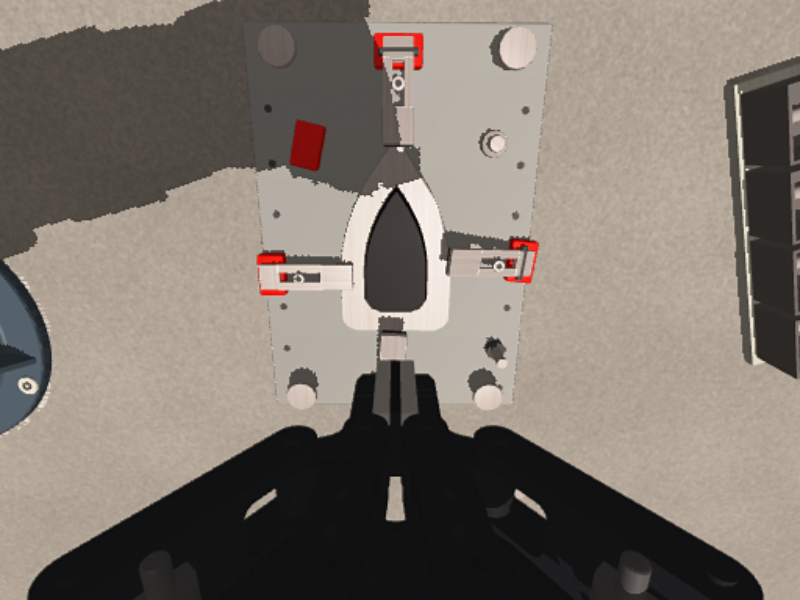

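The wrist view shows the point strap at the top, free end (398,146). The side strap is at right, free end (447,262), and the heel strap is below, free end (393,333). I fit their axes and free ends from the wrist and top clouds.

Run:
```python
import pickle
from h import *
o=np.array([.5395,-.0615]);yaw=1.259
B=np.array([[np.cos(yaw),-np.sin(yaw)],[np.sin(yaw),np.cos(yaw)]])
D={n:pickle.load(open(n+".pkl","rb")) for n in("w1","top","scene")}
# plate centre & heading in wrist view from the hinge reds
w=D["w1"]
for nm,u,v in(("point",398,138),("heel",394,345),("side",460,262)):
    print(nm,dep(w,.64*u,.64*v).round(4))
for nm,ends in dict(point=[(384,146),(412,145)],side=[(447,274),(450,249)],heel=[(381,334),(406,333)]).items():
    for z in (.062,.067): print(nm,z,[plane(w,.64*u,.64*v,z)[:2].round(4).tolist() for u,v in ends])
win=dict(point=((.08,.16),(-.025,.025)),heel=((-.155,-.07),(-.025,.025)),side=((-.06,.0),(-.13,-.04)))
for n,d in D.items():
    P=cloud(d)[d["range_z"]>0];L=P.copy();L[:,:2]=(P[:,:2]-o)@B
    for k,(a,b) in win.items():
        q=L[(L[:,0]>a[0])&(L[:,0]<a[1])&(L[:,1]>b[0])&(L[:,1]<b[1])&(L[:,2]>.05)&(L[:,2]<.09)]
        if len(q)<8: print(n,k,len(q));continue
        ai=0 if k!="side" else 1
        far=q[abs(q[:,ai])<np.percentile(abs(q[:,ai]),40)]
        print(n,k,len(q),"along",np.percentile(q[:,ai],[2,98]).round(4),"lat near free end",np.percentile(far[:,1-ai],[3,97]).round(4),"z max",np.percentile(far[:,2],[50,95]).round(4))
```

```text
point [0.5714 0.0286 0.0658]
heel [ 0.5096 -0.1522  0.0599]
side [ 0.593  -0.0897  0.0651]
point 0.062 [[0.5582, 0.0263], [0.581, 0.0198]]
point 0.067 [[0.5583, 0.0261], [0.5808, 0.0197]]
side 0.062 [[0.5788, -0.0979], [0.5877, -0.076]]
side 0.067 [[0.5786, -0.0964], [0.5874, -0.0748]]
heel 0.062 [[0.5014, -0.1363], [0.5249, -0.1427]]
heel 0.067 [[0.5022, -0.1343], [0.5254, -0.1407]]
w1 point 739 along [0.09   0.1399] lat near free end [-0.0148  0.01  ] z max [0.0645 0.0672]
w1 heel 318 along [-0.1141 -0.0824] lat near free end [-0.0098  0.0133] z max [0.0613 0.0632]
w1 side 523 along [-0.0981 -0.0481] lat near free end [-0.0228 -0.0007] z max [0.065  0.0679]
top point 121 along [0.0899 0.1412] lat near free end [-0.015   0.0094] z max [0.0658 0.0714]
top heel 116 along [-0.1363 -0.0832] lat near free end [-0.0111  0.0129] z max [0.0616 0.0668]
top side 115 along [-0.1002 -0.0488] lat near free end [-0.0236 -0.0012] z max [0.0654 0.0704]
scene point 168 along [0.0912 0.1415] lat near free end [-0.0151  0.0091] z max [0.0643 0.0678]
scene heel 201 along [-0.1337 -0.0836] lat near free end [-0.0114  0.0134] z max [0.0609 0.0645]
scene side 216 along [-0.1001 -0.0511] lat near free end [-0.023 -0.001] z max [0.065 0.069]
```

```bash
python3 -m inch '[[50,2,20,0,0,0],[90,2.5,60,0,0,0],[100,2.5,110,0,0,0],[100,2.5,160,0,0,0],[100,2.5,200,0,0,0],[100,2.5,215,0,0,0],[100,2.5,220,0,0,0],[100,2.5,220,0,0,0]]' 0 20
python3 - <<'E'
from h import *
d=cam("wrist");cv2.imwrite("pics/w2.png",d["color"])
E
```

```text
t: 2.65
tcp_pos: [0.574, 0.0335, 0.0826]
eef_rot: [0.808, 0.589, 0.001, 0.0]
force: [0.2, -0.6, 0.3]
finger_gap: -0.0001
grip_force: 0.0
```

View pics/w2.png

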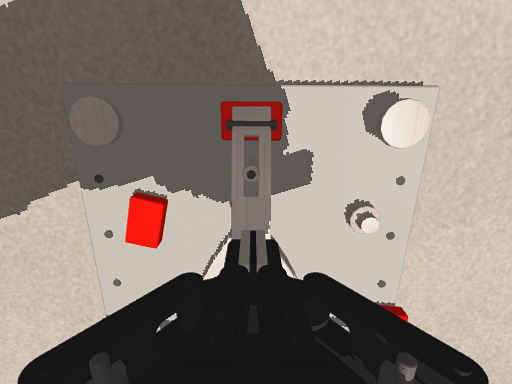

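The fingers (253,240) sit centred on the point strap, clear of its screw (251,174). Descending slowly.

```bash
python3 -m inch '[[0,0,4,0,0,0],[0,0,8,0,0,0],[0,0,11,0,0,0],[0,0,14,0,0,0],[0,0,17,0,0,0],[0,0,20,0,0,0],[0,0,23,0,0,0],[0,0,26,0,0,0]]' 0 20
```

```text
t: 3.7
tcp_pos: [0.5734, 0.0337, 0.0552]
eef_rot: [0.808, 0.589, 0.0, 0.0]
force: [0.4, -1.5, 3.8]
finger_gap: 0.0001
grip_force: 1.5
```

```bash
python3 -m inch '[[0,0,2.5,0,0,0],[0,0,5,0,0,0],[0,0,7.5,0,0,0],[0,0,10,0,0,0],[0,0,12,0,0,0],[0,0,13.5,0,0,0],[0,0,14.5,0,0,0],[0,0,14.5,0,0,0]]' 0 20
```

```text
t: 4.7
tcp_pos: [0.5733, 0.0338, 0.0408]
eef_rot: [0.808, 0.589, -0.0, -0.0]
force: [-0.3, -2.3, 2.8]
finger_gap: 0.0001
grip_force: 1.4
```

```bash
python3 -m inch '[[0,0,1,0,0,0],[0,0,2,0,0,0],[0,0,2,0,0,0]]' 0 20
```

```text
t: 5.08
tcp_pos: [0.5733, 0.0338, 0.0388]
eef_rot: [0.808, 0.589, 0.0, -0.0]
force: [-0.6, -2.6, 4.0]
finger_gap: -0.0003
grip_force: 1.9
```

```bash
python3 -m inch '[[0,0,0.8,0,0,0],[0,0,1.5,0,0,0],[0,0,1.5,0,0,0]]' 0 20
```

```text
t: 5.45
tcp_pos: [0.5734, 0.0337, 0.0375]
eef_rot: [0.808, 0.589, 0.0, 0.0]
force: [-0.8, -3.2, 7.5]
finger_gap: 0.0002
grip_force: 3.6
```

The stop is felt (7.5 N). Lifting and going over to the heel strap.

```bash
python3 -m inch '[[0,0,-15,0,0,0],[0,0,-60,0,0,0],[0,0,-115,0,0,0],[-50,-2,-120,0,0,0],[-110,-3,-120,0,0,0],[-165,-4,-120,0,0,0],[-190,-4,-110,0,0,0],[-194,-4,-80,0,0,0],[-194,-4,-55,0,0,0],[-194,-4,-42,0,0,0],[-194,-4,-42,0,0,0]]' 0 20
python3 - <<'E'
from h import *
d=cam("wrist");cv2.imwrite("pics/w3.png",d["color"])
E
```

```text
t: 6.82
tcp_pos: [0.5099, -0.1494, 0.0793]
eef_rot: [0.808, 0.589, -0.0, -0.0]
force: [0.1, -0.7, 0.3]
finger_gap: 0.0001
grip_force: 0.0
```

View pics/w3.png

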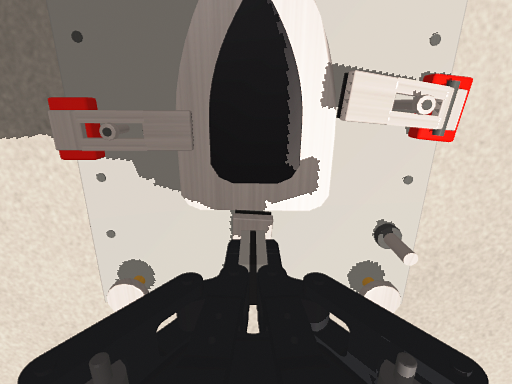

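The fingers (253,250) are centred on the heel strap, whose free end is at (252,212), and the bolt (400,245) is clear. Pressing down.

```bash
python3 -m inch '[[0,0,5,0,0,0],[0,0,10,0,0,0],[0,0,13,0,0,0],[0,0,16,0,0,0],[0,0,19,0,0,0],[0,0,22,0,0,0],[0,0,25,0,0,0],[0,0,27,0,0,0]]' 0 20
```

```text
t: 7.88
tcp_pos: [0.5103, -0.1497, 0.0522]
eef_rot: [0.808, 0.589, 0.0, 0.0]
force: [0.5, 1.7, 3.6]
finger_gap: -0.0002
grip_force: 1.5
```

```bash
python3 -m inch '[[0,0,2.5,0,0,0],[0,0,5,0,0,0],[0,0,7.5,0,0,0],[0,0,10,0,0,0],[0,0,12,0,0,0],[0,0,13,0,0,0],[0,0,13.8,0,0,0],[0,0,14.2,0,0,0],[0,0,14.2,0,0,0]]' 0 20
```

```text
t: 9.0
tcp_pos: [0.5102, -0.1497, 0.0382]
eef_rot: [0.808, 0.589, 0.0, 0.0]
force: [1.4, 2.5, 4.6]
finger_gap: -0.0001
grip_force: 2.5
```

```bash
python3 -m inch '[[0,0,0.6,0,0,0],[0,0,1,0,0,0],[0,0,1,0,0,0]]' 0 20
```

```text
t: 9.38
tcp_pos: [0.5103, -0.1497, 0.0373]
eef_rot: [0.808, 0.589, 0.0, 0.0]
force: [0.3, 3.3, 6.8]
finger_gap: 0.0001
grip_force: 3.6
```

The heel is at its stop. On to the side strap.

```bash
python3 -m inch '[[0,0,-15,0,0,0],[0,0,-60,0,0,0],[0,0,-115,0,0,0],[40,30,-120,0,0,0],[75,55,-120,0,0,0],[81,60,-105,0,0,0],[81,60,-75,0,0,0],[81,60,-52,0,0,0],[81,60,-43,0,0,0],[81,60,-43,0,0,0]]' 0 20
python3 - <<'E'
from h import *
d=cam("wrist");cv2.imwrite("pics/w4.png",d["color"])
E
```

```text
t: 10.62
tcp_pos: [0.5915, -0.0913, 0.0801]
eef_rot: [0.808, 0.589, -0.0, -0.0]
force: [0.2, 0.4, 0.0]
finger_gap: 0.0001
grip_force: 0.0
```

View pics/w4.png

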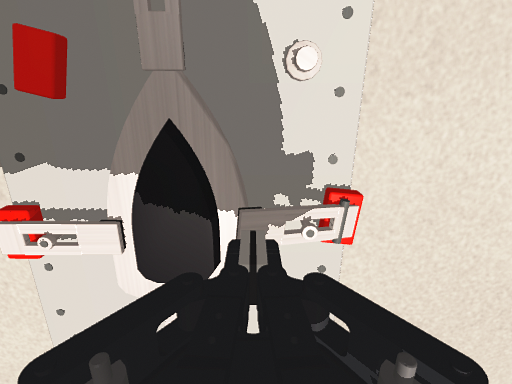

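The fingers (253,245) are over the side strap, whose free end is at (238,225), and clear of its screw (310,232). The point strap lies flat at the top. Pressing.

```bash
python3 -m inch '[[0,1,5,0,0,0],[0,1,10,0,0,0],[0,1,13,0,0,0],[0,1,16,0,0,0],[0,1,19,0,0,0],[0,1,22,0,0,0],[0,1,25,0,0,0],[0,1,27,0,0,0]]' 0 20
```

```text
t: 11.68
tcp_pos: [0.5929, -0.0912, 0.0529]
eef_rot: [0.808, 0.589, -0.0, -0.0]
force: [-1.1, 0.1, 3.2]
finger_gap: 0.0
grip_force: 1.6
```

```bash
python3 -m inch '[[0,0,2.5,0,0,0],[0,0,5,0,0,0],[0,0,7.5,0,0,0],[0,0,10,0,0,0],[0,0,12,0,0,0],[0,0,13.5,0,0,0],[0,0,14.5,0,0,0],[0,0,14.8,0,0,0],[0,0,14.8,0,0,0]]' 0 20
```

```text
t: 12.8
tcp_pos: [0.5929, -0.0912, 0.0384]
eef_rot: [0.808, 0.589, -0.0, -0.0]
force: [-4.0, 1.8, 4.5]
finger_gap: 0.0001
grip_force: 2.4
```

```bash
python3 -m inch '[[0,0,0.6,0,0,0],[0,0,1,0,0,0],[0,0,1,0,0,0]]' 0 20
```

```text
t: 13.18
tcp_pos: [0.593, -0.0912, 0.0375]
eef_rot: [0.808, 0.589, 0.0, 0.0]
force: [-4.4, 1.7, 8.0]
finger_gap: -0.0001
grip_force: 3.6
```

Stop felt. Retreating upwards and checking.

```bash
python3 -m inch '[[0,0,-10,0,0,0],[0,0,-40,0,0,0],[0,0,-100,0,0,0],[0,-20,-160,0,0,0],[-40,-50,-220,0,0,0],[-70,-60,-260,0,0,0],[-70,-60,-265,0,0,0],[-70,-60,-265,0,0,0],[-70,-60,-265,0,0,0]]' 0 20
python3 - <<'E'
from h import *
d=cam("wrist");cv2.imwrite("pics/w5.png",cv2.resize(d["color"],(800,600)))
P=cloud(d)[d["range_z"]>0];o=np.array([.5395,-.0615]);y=1.259
L=P.copy();L[:,:2]=(P[:,:2]-o)@np.array([[np.cos(y),-np.sin(y)],[np.sin(y),np.cos(y)]])
for n,x,yy in(("point",.095,-.003),("heel",-.090,.001),("side",-.012,-.057)):
    q=L[(abs(L[:,0]-x)<.006)&(abs(L[:,1]-yy)<.006)];print(n,len(q),np.median(q[:,2]) if len(q) else 0)
E
```

```text
t: 14.3
tcp_pos: [0.5145, -0.139, 0.3009]
eef_rot: [0.808, 0.589, -0.001, -0.001]
force: [-1.0, 0.5, -0.3]
finger_gap: -0.0003
grip_force: 0.0
point 97 0.03906035684836101
heel 457 0.3479196675756835
side 75 0.039012268696518915
```

View pics/w5.png

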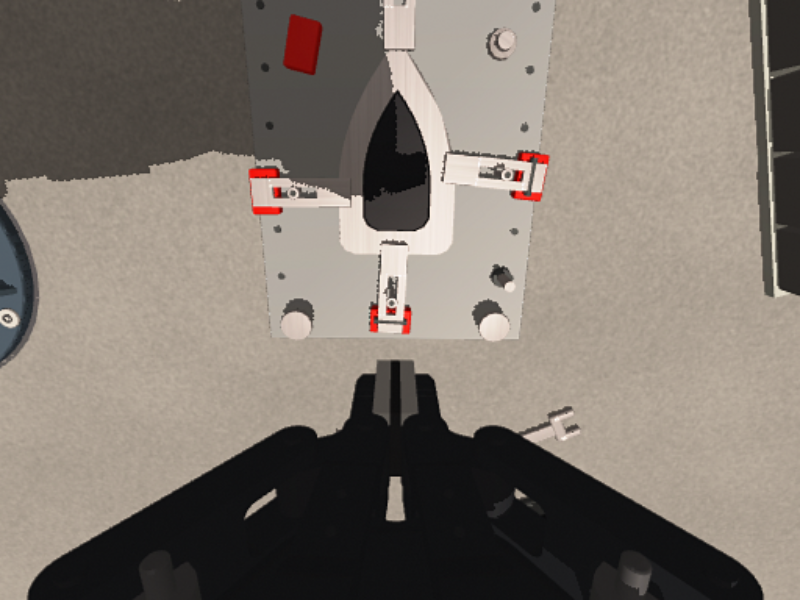

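The view shows the straps lying on the sole: point at (398,45), side at (447,167), heel at (394,243). The nut, pad and bolt are in place. The heel's reading was mixed with gripper points above it, so I re-check it with those masked out and hand in if it is flat.

Run:
```python
from h import *
d=cam("wrist")
z=np.median([dep(d,.64*u,.64*v)[2] for u,v in((394,252),(390,256),(398,256),(394,262))]);print(z)
if z<.044: print(manip.sign_off())
```

```text
0.039559630637041016
the job is handed in; nothing more can be done
None
```

All three straps were pressed flat in order (point, heel, raised side), each reading about 39–40 mm above the table afterwards. The highest force I read was 8 N, I saw nothing loose moved, and the job is handed in.

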